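# Gauge a brake pad's thickness

## Task

Check the thickness of the brake pad: take it out of the clear parts box, lay it friction face up in the steel nest between the two cheeks, and let go; then lower the bridge gauge gently over it, not bearing on the pad with the gauge's frame, and leave it standing with both feet flat on the nest plate and its sprung foot resting on the pad, reading the thickness. The box leaves room for fingers only at the pad's ends and the nest only at its long sides, so put the pad down on the clear rubber mat and take it again the other way. Leave everything else where it is.

Things in the scene. Friction and masses are not known exactly. Their poses are not given: they have to be found in the camera images.
- pad: small brake pad, a block 56 (its x) x 36 (its y) x 18 (z) mm: bright 5 mm steel backing plate below, dark 13 mm friction lining above with a 3 mm groove across its middle. Origin: centre of its underside. About 0.14 kg. It lies flat, friction face up, in a bay of the box, its x along the bay
- box: clear plastic parts box fixed to the surface, 136 (x) x 93 (y) x 28 (z) mm, walls and floor 3 mm, two bays side by side along x; its flap lid is folded back beyond the +x end, 120 mm long, lower than the walls. Origin: centre of its underside. Loose washers (scenery) lie in the +y bay
- box_bay (a point): centre of the floor of the box's -y bay, 3 mm above the surface, where the pad starts; axes as the box; the bay is 130 mm long (x), 42 mm wide (y), walls rising 25 mm above this floor
- nest: gauging nest fixed to the surface: steel plate 110 x 110 x 10 mm with two upright cheeks, each 10 (x) x 36 (y) mm and 34 mm above the plate, facing one another along the nest's x with 62 mm between them; open towards +y and -y. Origin: centre of its underside
- nest_datum (a point): centre of the nest on the plate's top face (10 mm above the surface), midway between the cheeks; axes as the nest. The pad lies here with its x along the nest's x (either way round)
- mat: black rubber mat fixed to the surface, 140 x 140 x 2 mm, kept clear for putting the pad down. Origin: centre of its underside
- gauge: loose bridge gauge, 0.35 kg, 98 mm tall, standing on the surface: two feet with soles 40 (x) x 12 (y) mm at y = +31 and -31 mm (50 mm clear between them); aluminium bridge 36 to 56 mm above the soles; on it a black grip block 22 (x) x 44 (y) mm, 56 to 98 mm up. Origin: centre, at sole level. It goes over the nest with its y along the nest's y (either way round)
- gauge_foot (a joint): sprung slide foot of the gauge, a 12 mm steel rod in the middle of the bridge, pushed down by a light spring (1 to 2 N). Value (m): height of its tip above the soles, 0 when fully down, at most 0.026; standing right over a part on a flat plate it is the part's height
- gauge_tip (a point): centre of the flat tip of the gauge's sprung foot
- nut_a: chrome hex lug nut, 24 mm wide, 36 mm tall, standing; a bystander, leave alone. Origin: on its axis, at its underside
- nut_b: another chrome hex lug nut, the same, standing; a bystander, leave alone. Origin: on its axis, at its underside
- socket: black steel socket, 27 mm wide, 40 mm tall, standing; a bystander, leave alone. Origin: on its axis, at its underside
- cap: stainless valve stem cap, 14 mm wide, 14 mm tall, standing; a bystander, leave alone. Origin: on its axis, at its underside
- rail: red plastic socket rail, 30 x 170 x 24 mm, with a row of upright steel spring clips; a bystander, leave alone. Origin: on its axis, at its underside
There are look-alikes about, which are no part of the job. What is shaped like the gauge but purple or red is not meant.

How it is judged:
On the way:
1. the pad lies flat in the nest between the cheeks, friction face up, let go (x of pad in the frame of nest_datum between -0.006 and 0.006 m and y of pad in the frame of nest_datum between -0.009 and 0.009 m and z of pad in the frame of nest_datum between -0.003 and 0.003 m and angle between pad's own z axis and vertical below 0.08 rad and linear speed of pad below 0.02 m/s and contact force between the fingers and pad below 0.1 N), for 0.2 s.
At the end, for the whole second after the job is handed in: Pad level, face up, at rest on the nest plate, within 6 mm (x) and 9 mm (y) of the nest centre; gauge released, upright within 0.06 rad, at rest, soles within 3 mm of the plate and middle within 12 mm of the nest centre; sprung foot on the pad, joint reading 18 mm within 1.8 mm (x of pad in the frame of nest_datum between -0.006 and 0.006 m and y of pad in the frame of nest_datum between -0.009 and 0.009 m and z of pad in the frame of nest_datum between -0.003 and 0.003 m and angle between pad's own z axis and vertical below 0.08 rad and linear speed of each of pad, gauge below 0.02 m/s and value of joint gauge_foot between 0.0162 and 0.0198 m and z of gauge in the frame of nest_datum between -0.003 and 0.003 m and horizontal distance between gauge and nest_datum below 0.012 m and angle between gauge's own z axis and vertical below 0.06 rad and contact force between gauge and pad above 0.2 N); the robot touches nothing.
It fails at once if the gauge is pressed on the pad with more than 20 N (contact force between gauge and pad above 20 N).
It fails at once if a bystander is shifted by more than 30 mm (distance of any of nut_a, nut_b, socket, cap, rail from where it was at the start of the episode above 0.03 m).
It also fails if it takes over 72 s, if anything falls off the work surface, if the arm or the gripper's body presses on something with over 40 N, if the wrist force passes 120 N, or if a joint passes its speed limit or range.

## Robot

A 6-joint arm with a two-finger parallel gripper is mounted at the origin on the work surface. World frame = base frame: x ahead of the robot, y to its left, z up, the work surface at z = 0. Lengths are in m, angles in rad, forces in N, time in s.
With the tool pointing down it reaches from about 0.35 to 0.975 m from the base axis. Payload 4.9 kg.
Tool frame: the origin (TCP) lies at the very end of the fingers, on their centre line; the grasp point (between the pads) lies 19 mm behind it; z points along the fingers, y is the line along which they close (so a half turn about z gives the same grasp; the last joint's range is limited). The gripper opens to 85 mm and grips with 20 to 120 N. Pads are 22 mm wide; open, the fingers measure 114 mm over their backs; the gripper's body (76 mm by 85 mm) begins 54 mm behind the grasp point. The pads swing forward as they close: fully open they stand 13 mm farther back than shut.
Start: joints at [1.096, 0.053, 1.613, -0, 1.476, -0.119], TCP at [0.218, 0.586, 0.231] pointing down, gripper open.
Joint ranges: [-3.01, 3.01], [-1.01, 2.22], [0.06, 2.58], [-1.02, 4.17], [0.09, 2.62], [-3.14, 3.14]. Speed limits (rad/s): [2.57, 2.57, 3.14, 3.14, 3.14, 3.14].

## Interface

Orientations are given as a unit quaternion [w, x, y, z].
In Python, from plant import manip gives the robot as it stands.
- The arm moves only by the shell command python3 -m pendant 'ROWS'. ROWS is JSON, a list of rows, each a list of 3 entries, a list of its own where there are three numbers: the opening, from 0 (shut) to 1 (fully open), then the shift along the tool's x, y, z in units of 12 cm (1.0 is 12 cm), then the turn about the tool's z in units of pi rad (1.0 is pi rad). In form: [[gripper, [dx, dy, dz], roll], ...]. A call has 1 to 10 rows; each row is the pose to reach, as a shift and turn from the pose commanded when the call began, along the tool's axes at that moment, turning the shorter way round; what a row does not reach only later rows make up. A row lasts 1/10 s, in which the tool goes at most 50 mm and 8.59 degrees, less where a joint would pass 70% of its speed; a pose out of reach is approached as far as the arm can. A call with a number of a shift or a turn outside -1 to 1 is refused whole. A call with a gripper value outside its range is refused whole. The fingers move at their own pace and stop on an object; the grip force is fixed at half the most. Time passes only in rows, so rows that repeat a pose let the fingers close. It gives the time, the measured TCP pose, the force, the opening and the grip force at its end, in the units of the state.
- manip.state(): the state, without advancing time (a new reading comes with each control period).
- manip.grab_frame(name): name is "scene" or "top" or "wrist"; returns a dict with "img" (420x560x3 uint8, red, green, blue), "fx", "fy", "cx", "cy" (pixels), "D" ([k1, k2, p1, p2, k3] as OpenCV has them; the pictures are not rectified), "eye" and "rotation" of the camera in the world; the wrist camera has in their place "tool_from_camera" (4x4, takes a point from camera to tool coordinates, whose origin is the TCP and whose axes are the flange's). Camera axes: x right, y down, z forward; pixel columns grow to the right and rows downward; lengths in m; the calibration is good to about 2 mm. A picture is of the moment at which its call begins: read the wrist's pose just before it. There is no depth.
- manip.job_done(): hands the job in; it is judged then, once.
The state is a dict: "time": time; "joint_pos": joint angles; "joint_vel": joint speeds; "joint_efforts": joint torques, N m; "tool_pos": TCP position; "tool_rot": TCP orientation; "contact_force": force on the tool from outside, world axes, zero at the start; "ft_torque": the same for the moment, N m; "gripper_width": opening from 0.0 (shut) to 1.0 (fully open); "grasp_force": force on a finger pad.
Only numpy, scipy, OpenCV 4.12 (cv2) and the standard library are available. Lean on these libraries where they do the work, as an engineer would, in place of code of your own. Each camera call takes 0.05 s, during which the arm holds its last target. There are 200 camera calls.

## Working session

There is one attempt and no reset: what is moved stays moved. The work goes in short steps, Python scripts to look and compute and a shell command to move; the robot and the scene stay as the last step left them, time stands still between calls to the robot, and variables do not carry over. Pictures are saved under pics/ and viewed, at most 10 in all, crops included, and the job is handed in when it is done.

```bash
mkdir -p pics; ls; cat > h.py <<'E'
import numpy as np,cv2,json
from scipy.spatial.transform import Rotation as R
from plant import manip
def K(f): return np.array([[f['fx'],0,f['cx']],[0,f['fy'],f['cy']],[0,0,1]])
def pose(f,st=None):
    if 'eye' in f: 
        r=np.array(f['rotation'],float)
        if r.shape==(4,): r=R.from_quat(r,scalar_first=True).as_matrix()
        return np.array(f['eye']),r
    T=np.array(f['tool_from_camera']);q=R.from_quat(st['tool_rot'],scalar_first=True).as_matrix()
    return np.array(st['tool_pos'])+q@T[:3,3],q@T[:3,:3]
def ray(f,px,z,st=None):
    e,r=pose(f,st);p=cv2.undistortPoints(np.array(px,float).reshape(-1,1,2),K(f),np.array(f['D'],float))[:,0]
    d=np.c_[p,np.ones(len(p))]@r.T
    return e+d*((z-e[2])/d[:,2])[:,None]
def proj(f,P,st=None):
    e,r=pose(f,st);rv=cv2.Rodrigues(r.T)[0]
    return cv2.projectPoints(np.array(P,float).reshape(-1,1,3),rv,-r.T@e,K(f),np.array(f['D'],float))[0][:,0]
def grab(n,name):
    st=manip.state();f=manip.grab_frame(n);cv2.imwrite(f'pics/{name}.png',cv2.cvtColor(f['img'],cv2.COLOR_RGB2BGR))
    import pickle;pickle.dump((f,st),open(f'pics/{name}.pkl','wb'));return f,st
def load(name):
    import pickle;return pickle.load(open(f'pics/{name}.pkl','rb'))
E
python3 - <<'E'
from h import *
for n in('scene','top','wrist'):
    f,st=grab(n,n+'0');print(n,{k:np.round(v,3).tolist() for k,v in f.items() if k!='img'})
print(st)
a=[cv2.imread(f'pics/{n}0.png') for n in('top','scene')]
E
```

```text
pics
scene {'fx': 386.496, 'fy': 386.496, 'cx': 278.741, 'cy': 206.795, 'D': [-0.048, 0.0, 0.0, 0.0, 0.0], 'eye': [0.948, 0.492, 0.425], 'rotation': [-0.14, 0.252, 0.832, -0.474]}
top {'fx': 402.723, 'fy': 402.723, 'cx': 281.175, 'cy': 205.613, 'D': [0.039, 0.0, 0.0, 0.0, 0.0], 'eye': [0.483, 0.006, 0.889], 'rotation': [-0.035, 0.71, -0.701, 0.063]}
wrist {'fx': 367.014, 'fy': 367.014, 'cx': 283.988, 'cy': 210.946, 'D': [-0.096, 0.0, 0.0, 0.0, 0.0], 'tool_from_camera': [[0.0, -0.95, -0.313, 0.08], [1.0, 0.0, 0.001, -0.0], [-0.001, -0.313, 0.95, -0.142], [0.0, 0.0, 0.0, 1.0]]}
{'time': 0.1, 'joint_pos': array([ 1.09600447e+00,  5.32912824e-02,  1.61415656e+00, -7.46127088e-06,
        1.47601642e+00, -1.18986594e-01]), 'joint_vel': array([-3.25433528e-05, -1.58655120e-03, -4.52211202e-03,  4.42557566e-04,
       -8.12074798e-04, -5.21728944e-04]), 'joint_efforts': array([ 3.52857960e-04, -3.94907570e+01, -3.71361780e+01, -1.42219969e-04,
        4.05484476e-03,  1.79424433e-05]), 'tool_pos': array([0.21744795, 0.58534735, 0.23018577]), 'tool_rot': array([-2.70214606e-04,  1.76965272e-01,  9.84216651e-01, -8.95947104e-04]), 'contact_force': array([-0.11510529, -0.45321534,  0.134473  ]), 'ft_torque': array([-0.00977366, -0.0127783 ,  0.01556552]), 'grasp_force': 0.0, 'gripper_width': 1.0035456194705303}
```

View pics/top0.png

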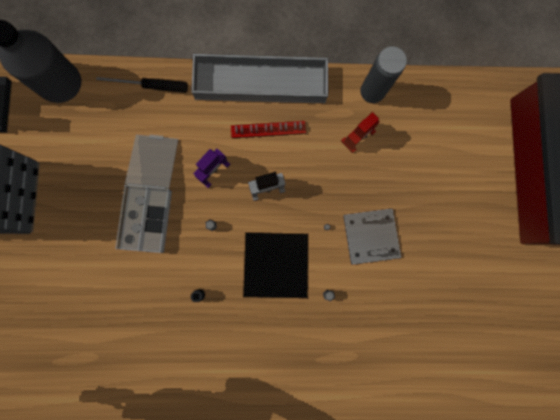

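View pics/scene0.png

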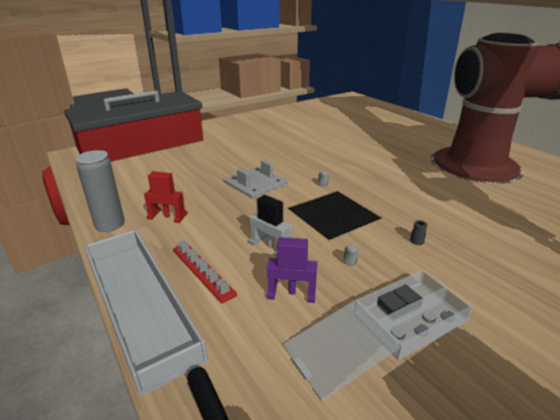

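The top view shows the pad in the box's right-hand (-y) bay at about (154,219), the nest at (372,237) and the mat at (276,265). Candidates for the gauge are the silver one with a black grip at (267,184), the purple one at (210,167) and the red one at (362,131). I choose the silver/black one. For the pad, the only dark block in the box is at (154,219); the socket at (198,295) is also dark but stands outside it. Next is a close crop to check this.

```bash
python3 - <<'E'
from h import *
a=cv2.imread('pics/top0.png')
L=cv2.resize(a[130:258,112:182],None,fx=4.4,fy=4.4,interpolation=cv2.INTER_CUBIC)
M=cv2.resize(a[160:210,240:295],(247,225),interpolation=cv2.INTER_CUBIC)
N=cv2.resize(a[200:270,338:408],(308,308),interpolation=cv2.INTER_CUBIC)
o=np.zeros((563,640,3),np.uint8);o[:563,:308]=L[:563];o[:225,320:567]=M;o[240:548,320:628]=N
cv2.imwrite('pics/crop.png',np.clip(o*1.4,0,255).astype(np.uint8))
f,_=load('top0')
for n,px,z in[('pad',(154,219),.021),('gauge',(267,182),.098),('nest',(372,237),.01),('mat',(276,265),.002),('nutA',(210,225),.036),('nutB',(329,295),.036),('sock',(198,295),.04),('cap',(327,227),.014),('purple',(210,167),.09),('rail',(268,130),.02)]:print(n,ray(f,px,z)[0].round(3))
E
```

```text
pad [0.571 0.242 0.021]
gauge [0.64  0.003 0.098]
nest [ 0.539 -0.23   0.01 ]
mat [ 0.476 -0.02   0.002]
nutA [0.558 0.121 0.036]
nutB [ 0.416 -0.13   0.036]
sock [0.415 0.14  0.04 ]
cap [ 0.559 -0.13   0.014]
purple [0.671 0.118 0.09 ]
rail [0.774 0.002 0.02 ]
```

View pics/crop.png

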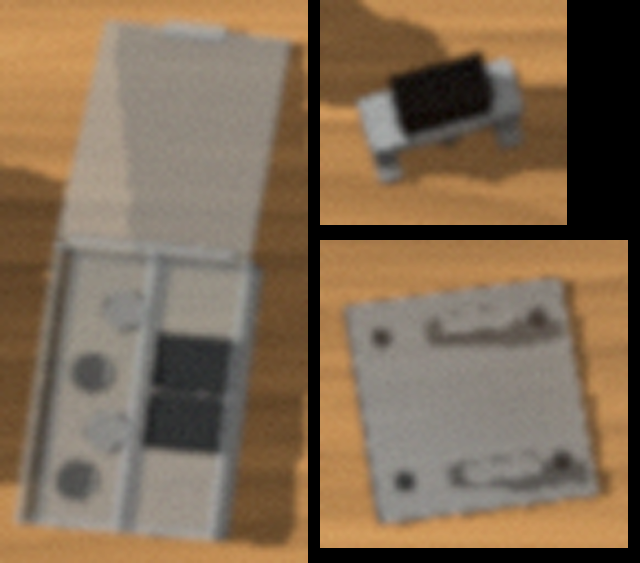

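The crop confirms the choices. The pad is a dark, grooved block in the -y bay, the gauge is silver with a black grip, and the nest's cheeks sit at its near and far (world x) edges.

```bash
python3 - <<'E'
from h import *
f,_=load('top0')
def q(n,px,off,s,z):
    P=ray(f,np.array(px)/s+off,z);
    print(n,P.mean(0).round(4),'sides',[round(np.linalg.norm(P[i]-P[i-1]),4) for i in range(4)],'ang',[round(float(np.degrees(np.arctan2(*(P[i]-P[i-1])[1::-1]))),1) for i in range(4)])
q('box',[(62,243),(258,258),(222,535),(20,520)],(112,130),4.4,.028)
q('padtop',[(156,333),(235,338),(220,453),(143,446)],(112,130),4.4,.021)
q('gauge',[(70,80),(162,55),(175,108),(83,138)],(240,160),4.49,.098)
q('nest',[(27,65),(242,40),(283,253),(60,282)],(338,200),4.4,.01)
st=manip.state();r=R.from_quat(st['tool_rot'],scalar_first=True).as_matrix();print(r.round(3))
E
```

```text
box [0.5721 0.2604 0.028 ] sides [np.float64(0.1338), np.float64(0.0936), np.float64(0.1344), np.float64(0.0942)] ang [-4.7, -93.5, 175.5, 86.2]
padtop [0.5708 0.2399 0.021 ] sides [np.float64(0.0551), np.float64(0.0379), np.float64(0.0562), np.float64(0.0367)] ang [-3.2, -92.8, 175.6, 85.4]
gauge [0.6421 0.0021 0.098 ] sides [np.float64(0.0268), np.float64(0.0426), np.float64(0.0247), np.float64(0.0431)] ang [13.4, -73.4, -165.8, 109.3]
nest [ 0.541  -0.2317  0.01  ] sides [np.float64(0.1086), np.float64(0.1101), np.float64(0.1077), np.float64(0.1125)] ang [7.9, -82.5, -170.8, 98.0]
[[-0.937  0.348 -0.001]
 [ 0.348  0.937 -0.001]
 [ 0.    -0.002 -1.   ]]
```

```bash
cat >> h.py <<'E'
def go(x,y,z,head):
    "print shift (units) and roll to bring TCP to x,y,z with tool y at heading (deg, mod 180)"
    st=manip.state();r=R.from_quat(st['tool_rot'],scalar_first=True).as_matrix()
    d=r.T@(np.array([x,y,z])-st['tool_pos'])/.12
    h=np.degrees(np.arctan2(r[1,1],r[0,1]));t=(h-head+90)%180-90
    print('t',round(st['time'],2),'tcp',st['tool_pos'].round(4),'head',h.round(2),'shift',d.round(3),'roll',round(t/180,4),'q6',st['joint_pos'][5].round(2),'F',st['contact_force'].round(1))
E
python3 -m pendant '[[1,[-0.33,-0.15,0],0],[1,[-0.66,-0.3,0.05],0],[1,[-1,-0.45,0.1],0],[1,[-1,-0.45,0.1],0]]' && python3 -m pendant '[[1,[-0.33,-0.15,0],0],[1,[-0.66,-0.3,0.05],0],[1,[-1,-0.45,0.1],0]]' && python3 -m pendant '[[1,[-0.33,-0.15,0],0],[1,[-0.66,-0.3,0.05],0],[1,[-1,-0.45,0.2],0],[1,[-1,-0.45,0.2],0]]'
python3 -c "
from h import *
go(.571,.24,.14,-4.5)"
```

```text
time: 0.55
tool_pos: [0.314, 0.49, 0.2178]
tool_rot: [0.0, 0.18, 0.984, -0.002]
contact_force: [-0.7, 0.3, 0.4]
gripper_width: 0.996
grasp_force: 0.0
time: 0.85
tool_pos: [0.4055, 0.4006, 0.2073]
tool_rot: [0.0, 0.176, 0.984, 0.0]
contact_force: [0.3, 0.1, 0.8]
gripper_width: 1.001
grasp_force: 0.0
time: 1.25
tool_pos: [0.5002, 0.305, 0.1804]
tool_rot: [-0.001, 0.18, 0.984, -0.002]
contact_force: [-0.5, 0.1, -0.6]
gripper_width: 0.998
grasp_force: 0.0
t 1.25 tcp [0.5002 0.305  0.1804] head 69.31 shift [-0.744 -0.297  0.336] roll 0.4101 q6 -0.79 F [-0.5  0.1 -0.6]
```

```bash
python3 -m pendant '[[1,[-0.3,-0.1,0.1],0.05],[1,[-0.6,-0.2,0.2],0.1],[1,[-0.744,-0.297,0.3],0.15],[1,[-0.744,-0.297,0.336],0.2],[1,[-0.744,-0.297,0.336],0.25],[1,[-0.744,-0.297,0.336],0.3],[1,[-0.744,-0.297,0.336],0.35],[1,[-0.744,-0.297,0.336],0.41],[1,[-0.744,-0.297,0.336],0.41],[1,[-0.744,-0.297,0.336],0.41]]'
python3 -c "
from h import *
grab('wrist','w1');go(.571,.24,.14,-4.5)"
```

```text
time: 2.25
tool_pos: [0.5695, 0.2451, 0.1429]
tool_rot: [-0.0, 0.732, 0.681, -0.0]
contact_force: [-0.7, 0.6, -0.1]
gripper_width: 0.998
grasp_force: 0.0
t 2.3 tcp [0.5696 0.245  0.1429] head -4.03 shift [-0.04   0.015  0.024] roll 0.0026 q6 0.36 F [ 0.7  0.4 -0.4]
```

View pics/w1.png

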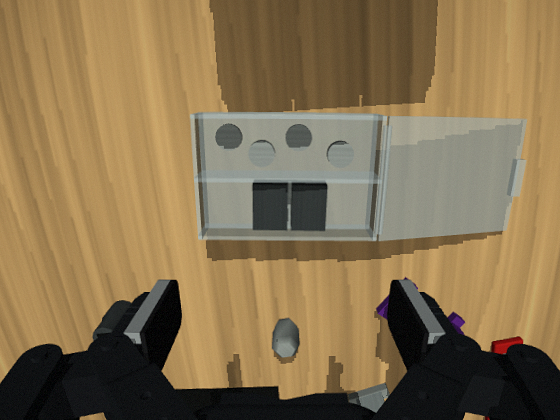

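The wrist view shows the pad in the lower bay at about (290,206), the box outlined at (192-385, 115-240), and the fingers clear on both sides. Next I measure the pad from its dark mask.

```bash
cat >> h.py <<'E'
def darkrect(f,st,z,roi,thr=60,close=7):
    x0,y0,x1,y1=roi;g=f['img'].max(2);m=np.zeros_like(g);m[y0:y1,x0:x1]=(g[y0:y1,x0:x1]<thr)*255
    m=cv2.morphologyEx(m,cv2.MORPH_CLOSE,np.ones((close,close)))
    c=max(cv2.findContours(m,cv2.RETR_EXTERNAL,cv2.CHAIN_APPROX_NONE)[0],key=cv2.contourArea)
    P=ray(f,c.reshape(-1,2),z,st);(cx,cy),(w,h),a=cv2.minAreaRect((P[:,:2]*1000).astype(np.float32))
    if w<h:w,h,a=h,w,a+90
    a=(a+90)%180-90
    print('rect centre',np.round([cx,cy],1),'size',round(w,1),round(h,1),'long-axis ang',round(a,2),'px',c.reshape(-1,2).min(0),c.reshape(-1,2).max(0));return cx/1e3,cy/1e3,a
E
python3 -c "
from h import *
f,st=load('w1');x,y,a=darkrect(f,st,.021,(235,170,345,240));go(x,y,.032,a);go(x,y,.014,a)"
```

```text
rect centre [573.1 241.5] size 54.8 37.3 long-axis ang -5.15 px [253 183] [326 230]
t 2.3 tcp [0.5696 0.245  0.1429] head -4.03 shift [-0.027  0.031  0.924] roll 0.0062 q6 0.36 F [ 0.7  0.4 -0.4]
t 2.3 tcp [0.5696 0.245  0.1429] head -4.03 shift [-0.027  0.032  1.074] roll 0.0062 q6 0.36 F [ 0.7  0.4 -0.4]
```

```bash
python3 -m pendant '[[1,[-0.027,0.031,0.2],0.006],[1,[-0.027,0.031,0.4],0.006],[1,[-0.027,0.031,0.6],0.006],[1,[-0.027,0.031,0.75],0.006],[1,[-0.027,0.031,0.85],0.006],[1,[-0.027,0.031,0.9],0.006],[1,[-0.027,0.031,0.9],0.006]]'
python3 -c "
from h import *
go(.5731,.2415,.005,-5.15)"
```

```text
time: 3.0
tool_pos: [0.5731, 0.2407, 0.0344]
tool_rot: [-0.0, 0.739, 0.674, -0.0]
contact_force: [0.3, 0.2, 0.3]
gripper_width: 1.0
grasp_force: 0.0
t 3.0 tcp [0.5731 0.2407 0.0344] head -5.22 shift [ 0.007 -0.     0.245] roll -0.0004 q6 0.37 F [0.3 0.2 0.3]
```

```bash
python3 -m pendant '[[1,[0.007,0,0.1],0],[1,[0.007,0,0.2],0],[1,[0.007,0,0.245],0],[1,[0.007,0,0.245],0],[0.6,[0.007,0,0.245],0],[0.5,[0.007,0,0.245],0],[0,[0.007,0,0.245],0],[0,[0.007,0,0.245],0],[0,[0.007,0,0.245],0],[0,[0.007,0,0.245],0]]'; python3 -m pendant '[[0,[0,0,0],0],[0,[0,0,-0.1],0],[0,[0,0,-0.3],0],[0,[0,0,-0.5],0],[0,[0,0,-0.7],0],[0,[0,0,-0.7],0]]'
```

```text
time: 4.0
tool_pos: [0.5744, 0.2417, 0.0066]
tool_rot: [0.0, 0.739, 0.674, 0.001]
contact_force: [0.4, -0.9, 4.8]
gripper_width: 0.634
grasp_force: 65.9
time: 4.6
tool_pos: [0.5756, 0.2421, 0.0935]
tool_rot: [0.001, 0.739, 0.674, 0.003]
contact_force: [1.1, -0.5, -1.0]
gripper_width: 0.634
grasp_force: 65.2
```

```bash
python3 -m pendant '[[0,[-0.3,-0.1,0],0],[0,[-0.6,-0.2,0],0],[0,[-1,-0.4,0],0],[0,[-1,-0.4,0],0]]'; python3 -m pendant '[[0,[-0.3,-0.1,0],0],[0,[-0.6,-0.2,0],0],[0,[-1,-0.4,0],0],[0,[-1,-0.4,0],0]]'; python3 -c "
from h import *
go(.476,-.02,.0936-.0864,-5.15)"
```

```text
time: 5.0
tool_pos: [0.5095, 0.123, 0.0856]
tool_rot: [-0.002, 0.74, 0.673, -0.004]
contact_force: [0.3, 0.4, -2.7]
gripper_width: 0.634
grasp_force: 65.1
time: 5.4
tool_pos: [0.4526, 0.0087, 0.0873]
tool_rot: [-0.001, 0.74, 0.672, -0.002]
contact_force: [-0.3, 0.1, -2.0]
gripper_width: 0.635
grasp_force: 65.1
t 5.4 tcp [0.4526 0.0087 0.0873] head -5.51 shift [-0.218  0.22   0.667] roll -0.002 q6 -0.05 F [-0.3  0.1 -2. ]
```

```bash
python3 -m pendant '[[0,[-0.218,0.22,0.1],0],[0,[-0.218,0.22,0.3],0],[0,[-0.218,0.22,0.45],0],[0,[-0.218,0.22,0.55],0],[0,[-0.218,0.22,0.6],0],[0,[-0.218,0.22,0.63],0],[0,[-0.218,0.22,0.65],0],[0,[-0.218,0.22,0.66],0],[0,[-0.218,0.22,0.66],0],[0,[-0.218,0.22,0.66],0]]';python3 -c "
from h import *
go(.476,-.02,.0066,-5.15)"
```

```text
time: 6.4
tool_pos: [0.4803, -0.0173, 0.011]
tool_rot: [0.0, 0.739, 0.674, 0.0]
contact_force: [0.6, -0.8, -1.7]
gripper_width: 0.637
grasp_force: 65.2
t 6.4 tcp [ 0.4803 -0.0173  0.011 ] head -5.26 shift [-0.026 -0.034  0.036] roll -0.0006 q6 -0.1 F [ 0.6 -0.8 -1.7]
```

```bash
python3 -m pendant '[[0,[0,0,0.01],0],[0,[0,0,0.02],0],[0,[0,0,0.03],0],[0,[0,0,0.04],0],[0,[0,0,0.04],0]]'
```

```text
time: 6.9
tool_pos: [0.4799, -0.0173, 0.0056]
tool_rot: [0.0, 0.739, 0.674, -0.0]
contact_force: [-0.9, 0.5, 0.2]
gripper_width: 0.639
grasp_force: 65.3
```

Touching the mat, so I release, rise, and look.

```bash
python3 -m pendant '[[0.7,[0,0,0],0],[0.8,[0,0,0],0],[1,[0,0,0],0],[1,[0,0,0],0],[1,[0,0,-0.2],0],[1,[0,0,-0.5],0],[1,[0,0,-0.8],0],[1,[0,0,-1],0],[1,[0,0,-1],0],[1,[0,0,-1],0]]'; python3 -c "
from h import *
f,st=grab('wrist','w2');go(.48,-.0173,.13,-5.15);print(proj(f,[[.48,-.0173,.02]],st))"
```

```text
time: 7.9
tool_pos: [0.48, -0.0173, 0.1259]
tool_rot: [0.0, 0.739, 0.674, 0.0]
contact_force: [-0.4, 0.4, 0.4]
gripper_width: 0.999
grasp_force: 0.0
t 7.95 tcp [ 0.4792 -0.0171  0.1246] head -5.26 shift [-0.001  0.007 -0.045] roll -0.0006 q6 -0.1 F [-0.1 -0.4 -0.8]
[[283.80221886 208.74635371]]
```

View pics/w2.png

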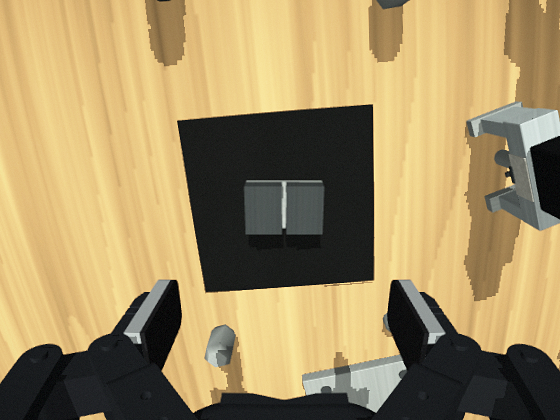

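The wrist view shows the pad flat and friction side up on the mat at about (246-324, 182-234), centred near (285,208). I'll measure it and regrasp across its width.

```bash
python3 -m pendant '[[1,[0,0,0],0.046],[1,[0,0,0],0.092],[1,[0,0,0],0.138],[1,[0,0,0],0.184],[1,[0,0,0],0.23],[1,[0,0,0],0.276],[1,[0,0,0],0.322],[1,[0,0,0],0.368],[1,[0,0,0],0.414],[1,[0,0,0],0.46]]' ; python3 -m pendant '[[1,[0,0,0],0.04],[1,[0,0,0],0.04]]'; python3 -c "
from h import *
f,st=load('w2');print(f['img'][160:245:5,265].max(1).tolist())
g=f['img'].copy();g[:]=255-g
x,y,a=darkrect(dict(f,img=g),st,.02,(215,165,350,255),thr=255-35)
go(x,y,.03,a+90)
f,st=grab('wrist','w3');print(f['img'][100:300:8,280].max(1).tolist(),proj(f,[[x,y,.02]],st));f=dict(f,img=255-f['img'])
darkrect(f,st,.02,(215,150,350,270),thr=255-35)
"
```

```text
time: 8.95
tool_pos: [0.4784, -0.017, 0.1231]
tool_rot: [-0.0, 1.0, 0.014, -0.002]
contact_force: [0.7, -1.4, -0.6]
gripper_width: 0.997
grasp_force: 0.0
time: 9.15
tool_pos: [0.4785, -0.017, 0.1234]
tool_rot: [-0.0, 0.999, -0.046, -0.002]
contact_force: [-0.6, -0.2, -0.2]
gripper_width: 1.004
grasp_force: 0.0
[26, 30, 30, 28, 122, 61, 85, 87, 91, 88, 88, 87, 86, 88, 87, 13, 16]
rect centre [479.9 -16.5] size 56.9 40.3 long-axis ang -5.26 px [243 180] [324 234]
t 9.15 tcp [ 0.4785 -0.017   0.1234] head -95.25 shift [ 0.015 -0.005  0.778] roll 0.0 q6 1.47 F [-0.6 -0.2 -0.2]
[247, 29, 32, 28, 33, 30, 31, 33, 65, 88, 94, 92, 91, 89, 89, 99, 96, 92, 69, 30, 32, 28, 29, 22, 241] [[282.73570221 207.63265744]]
rect centre [481.3 -18.7] size 60.4 36.9 long-axis ang -5.23 px [259 163] [312 245]
```

```bash
python3 -m pendant '[[1,[0.012,0.006,0.2],0],[1,[0.012,0.006,0.4],0],[1,[0.012,0.006,0.6],0],[1,[0.012,0.006,0.75],0],[1,[0.012,0.006,0.87],0],[1,[0.012,0.006,0.94],0],[1,[0.012,0.006,0.98],0],[1,[0.012,0.006,0.98],0]]'; python3 -c "
from h import *
go(.48,-.0178,.005,-95.25)"
```

```text
time: 10.0
tool_pos: [0.4811, -0.0181, 0.0077]
tool_rot: [-0.0, 0.999, -0.046, -0.0]
contact_force: [-0.2, 0.0, -0.9]
gripper_width: 1.0
grasp_force: 0.0
t 10.0 tcp [ 0.4811 -0.0181  0.0077] head -95.24 shift [-0.009 -0.001  0.022] roll 0.0001 q6 1.47 F [-0.2  0.  -0.9]
```

```bash
python3 -m pendant '[[1,[-0.008,0,0.02],0],[0.6,[-0.008,0,0.02],0],[0.45,[-0.008,0,0.02],0],[0,[-0.008,0,0.02],0],[0,[-0.008,0,0.02],0],[0,[-0.008,0,0.02],0],[0,[-0.008,0,0.02],0],[0,[-0.008,0,0.02],0]]';python3 -m pendant '[[0,[0,0,0],0],[0,[0,0,-0.1],0],[0,[0,0,-0.3],0],[0,[0,0,-0.6],0],[0,[0,0,-0.9],0],[0,[0,0,-0.9],0]]'; python3 -c "
from h import *
go(.541,-.2317,.1,-82.3)
f,st=grab('top','top2')
"
```

```text
time: 10.8
tool_pos: [0.481, -0.0181, 0.0063]
tool_rot: [0.0, 0.999, -0.046, 0.001]
contact_force: [-0.4, 0.6, 5.8]
gripper_width: 0.404
grasp_force: 60.8
time: 11.4
tool_pos: [0.4836, -0.0186, 0.1195]
tool_rot: [0.001, 0.999, -0.046, 0.005]
contact_force: [1.4, 0.3, -1.3]
gripper_width: 0.4
grasp_force: 60.2
t 11.4 tcp [ 0.4836 -0.0186  0.1195] head -95.25 shift [0.637 1.725 0.171] roll -0.072 q6 1.47 F [ 1.4  0.3 -1.3]
```

```bash
python3 -m pendant '[[0,[0.1,0.3,0],0],[0,[0.2,0.6,0],-0.02],[0,[0.3,0.9,0],-0.04],[0,[0.3,0.9,0],-0.072]]';python3 -m pendant '[[0,[0.15,0.35,0],0],[0,[0.25,0.7,0],0],[0,[0.3,0.85,0],0],[0,[0.3,0.85,0],0],[0,[0.3,0.85,0],0]]'; python3 -c "
from h import *
go(.541,-.2317,.1,-82.3)
f,st=grab('wrist','w4');go(.541,-.2317,.1,-82.3)
"
```

```text
time: 11.85
tool_pos: [0.5055, -0.1319, 0.1118]
tool_rot: [0.0, 0.998, 0.067, -0.001]
contact_force: [-0.5, 0.3, -1.2]
gripper_width: 0.403
grasp_force: 60.5
time: 12.35
tool_pos: [0.5541, -0.2242, 0.1114]
tool_rot: [-0.001, 0.998, 0.067, -0.002]
contact_force: [-0.8, -0.1, -1.9]
gripper_width: 0.404
grasp_force: 60.7
t 12.35 tcp [ 0.5541 -0.2242  0.1114] head -82.34 shift [-0.116  0.047  0.095] roll -0.0002 q6 0.93 F [-0.8 -0.1 -1.9]
t 12.4 tcp [ 0.5541 -0.2238  0.1117] head -82.29 shift [-0.117  0.051  0.098] roll 0.0 q6 0.93 F [ 0.1  0.5 -1.9]
```

View pics/w4.png

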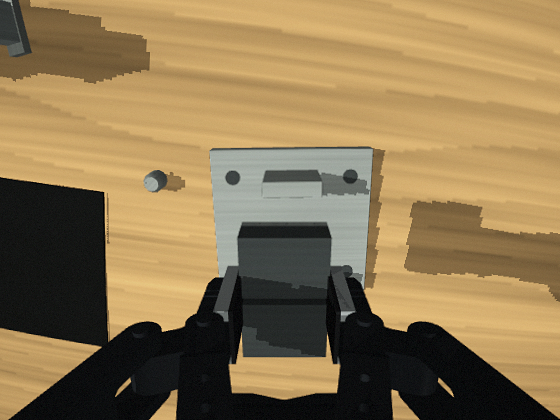

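The wrist view shows the held pad at (235-330, 225-355). Behind it the nest plate's far edge runs (210,150)-(374,148), and the far cheek is at (263-322, 170-196). The near cheek is hidden. I'll fit lines to the plate's edges here and to its whole outline in the top view.

```bash
python3 - <<'E'
from h import *
def edges(f,st,far,sides,z=.01):
    hsv=cv2.cvtColor(f['img'],cv2.COLOR_RGB2HSV);m=((hsv[...,1]<70)&(hsv[...,2]>70)).astype(np.uint8)
    return m
f,st=load('w4');m=edges(f,st,0,0)
m[:,:190]=0;m[:130]=0
far=[(c,np.flatnonzero(m[:,c])[0]-.5) for c in range(216,370)]
L=[(np.flatnonzero(m[r])[0]-.5,r) for r in range(155,255)]
Rr=[(np.flatnonzero(m[r,:400])[-1]+.5,r) for r in range(155,220)]
def line(px,f,st,z):
    P=ray(f,px,z,st)[:,:2].astype(np.float32)*1000
    v=cv2.fitLine(P,cv2.DIST_HUBER,0,.01,.01)[:,0];return v[2:],v[:2]
for n,e in(('far',far),('left',L),('right',Rr)):
    p,d=line(e,f,st,.01);print(n,p.round(1),round(np.degrees(np.arctan2(d[1],d[0])),2))
    if n=='far':
        pf,df=p,d;dn=np.array([d[1],-d[0]]);dn*=np.sign(dn@[-1,0]) 
    elif n=='left':pl=p
    else:pr=p
# basis: u=along far edge, dn toward robot(-x)
u=df*np.sign(df@[0,1]);c=pf+dn*55;c=c+u*(((pl-c)@u+(pr-c)@u)/2);print('width',(pl-pr)@u,'centre',c.round(1))
# cheek top
g=cv2.cvtColor(f['img'],cv2.COLOR_RGB2GRAY);print(g[164:202,290].tolist())
# top
ft,_=load('top2');hsv=cv2.cvtColor(ft['img'],cv2.COLOR_RGB2HSV)
print(hsv[237,330:410,1].tolist())
ft,_=load('top0');hsv=cv2.cvtColor(ft['img'],cv2.COLOR_RGB2HSV);m=((hsv[...,1]<90)*255).astype(np.uint8);m[:,:335]=0;m[:,415:]=0;m[:195]=0;m[275:]=0
m=cv2.morphologyEx(m,cv2.MORPH_OPEN,np.ones((3,3)));c=max(cv2.findContours(m,0,1)[0],key=cv2.contourArea)
P=ray(ft,c.reshape(-1,2),.01)[:,:2];print(cv2.minAreaRect((P*1000).astype(np.float32)))
# held pad: front top edge
print('pad col',g[215:250,285].tolist()); print('pad row',g[330,225:345].tolist());print('botedge',g[345:365,285].tolist())
E
```

```text
far [ 597.1 -214.8] -82.03
left [ 555.5 -173.8] 8.42
right [ 582.6 -280.4] 8.04
width 109.3362483841911 centre [ 543.8 -230.6]
[164, 168, 167, 165, 169, 150, 98, 68, 73, 76, 72, 71, 73, 74, 76, 74, 68, 102, 146, 166, 168, 166, 163, 163, 167, 169, 169, 171, 170, 173, 172, 173, 166, 142, 159, 174, 170, 171]
[145, 141, 143, 144, 140, 142, 142, 143, 141, 140, 143, 137, 140, 142, 141, 135, 109, 52, 13, 12, 14, 12, 14, 14, 14, 14, 12, 16, 14, 14, 17, 17, 12, 17, 17, 19, 19, 17, 19, 17, 17, 12, 17, 15, 19, 15, 22, 18, 19, 20, 23, 22, 22, 17, 23, 17, 22, 25, 22, 24, 27, 22, 24, 25, 22, 22, 34, 68, 116, 137, 138, 137, 141, 140, 136, 142, 140, 139, 140, 142]
((541.5070190429688, -229.5560302734375), (110.44932556152344, 112.59973907470703), 8.268686294555664)
pad col [168, 166, 165, 166, 164, 170, 147, 92, 61, 63, 58, 35, 23, 30, 24, 27, 27, 29, 25, 30, 27, 31, 35, 56, 67, 67, 64, 62, 65, 63, 63, 64, 63, 61, 68]
pad row [6, 12, 7, 11, 15, 22, 19, 21, 13, 11, 12, 8, 16, 3, 8, 8, 2, 74, 64, 65, 67, 68, 67, 66, 66, 67, 66, 66, 66, 66, 68, 62, 35, 41, 38, 40, 41, 38, 42, 36, 38, 41, 39, 42, 44, 39, 43, 41, 45, 39, 39, 42, 40, 46, 41, 40, 40, 42, 42, 44, 42, 43, 43, 41, 44, 42, 39, 41, 43, 43, 39, 38, 42, 41, 44, 42, 41, 40, 40, 42, 43, 42, 40, 41, 40, 37, 41, 42, 41, 41, 43, 41, 38, 42, 39, 42, 41, 42, 42, 41, 41, 42, 3, 10, 10, 7, 10, 7, 2, 9, 21, 22, 19, 25, 20, 3, 11, 9, 7, 9]
botedge [41, 40, 54, 67, 64, 63, 62, 64, 62, 62, 60, 51, 139, 180, 172, 174, 172, 173, 175, 177]
```

```bash
python3 - <<'E'
from h import *
f,st=load('w4');r=R.from_quat(st['tool_rot'],scalar_first=True).as_matrix()
u=np.array([np.cos(np.radians(8.15)),np.sin(np.radians(8.15))])
for n,px,z in(('cheek out',(290,181.5),.044),('cheek in',(290,197.2),.044),('padfar',(285,237.5),.1254),('padnear',(285,356.5),.1254),('padnearsteel?',(285,346.8),.1254)):
    P=ray(f,px,z,st)[0];print(n,P.round(4),'along nest x from (.5438,-.2306):',((P[:2]-[.5438,-.2306])@u*1000).round(1),'tool rel',(r.T@(P-st['tool_pos'])*1000).round(1))
E
```

```text
cheek out [ 0.5834 -0.2239  0.044 ] along nest x from (.5438,-.2306): 40.2 tool rel [29.4  3.8 67.2]
cheek in [ 0.5739 -0.2252  0.044 ] along nest x from (.5438,-.2306): 30.6 tool rel [19.8  3.8 67.3]
padfar [ 0.5814 -0.2213  0.1254] along nest x from (.5438,-.2306): 38.5 tool rel [ 27.5   0.7 -14.1]
padnear [ 0.5262 -0.2288  0.1254] along nest x from (.5438,-.2306): -17.1 tool rel [-28.2   0.7 -13.9]
padnearsteel? [ 0.5314 -0.2281  0.1254] along nest x from (.5438,-.2306): -11.9 tool rel [-23.    0.7 -14. ]
```

```bash
python3 -m pendant '[[0,[-0.05,0.02,0.1],-0.001],[0,[-0.094,0.035,0.2],-0.002],[0,[-0.094,0.035,0.3],-0.002],[0,[-0.094,0.035,0.35],-0.002],[0,[-0.094,0.035,0.35],-0.002],[0,[-0.094,0.035,0.35],-0.002]]'; python3 -c "
from h import *
go(.5433,-.230,.016,-81.85)"
```

```text
time: 13.0
tool_pos: [0.545, -0.2307, 0.0715]
tool_rot: [-0.0, 0.998, 0.07, 0.0]
contact_force: [0.7, -0.8, -1.6]
gripper_width: 0.405
grasp_force: 60.7
t 13.0 tcp [ 0.545  -0.2307  0.0715] head -81.94 shift [-0.013 -0.008  0.463] roll -0.0005 q6 0.9 F [ 0.7 -0.8 -1.6]
```

```bash
python3 -m pendant '[[0,[-0.013,-0.008,0],0],[0,[-0.013,-0.008,0.08],0],[0,[-0.013,-0.008,0.16],0],[0,[-0.013,-0.008,0.2],0],[0,[-0.013,-0.008,0.23],0],[0,[-0.013,-0.008,0.26],0],[0,[-0.013,-0.008,0.29],0],[0,[-0.013,-0.008,0.32],0],[0,[-0.013,-0.008,0.35],0],[0,[-0.013,-0.008,0.35],0]]'; python3 -c "
from h import *
go(.5433,-.230,.0155,-81.85);grab('scene','s1')"
```

```text
time: 14.0
tool_pos: [0.5428, -0.2298, 0.0289]
tool_rot: [-0.0, 0.998, 0.07, -0.0]
contact_force: [-0.2, -0.3, -1.2]
gripper_width: 0.405
grasp_force: 60.7
t 14.0 tcp [ 0.5428 -0.2298  0.0289] head -81.95 shift [0.004 0.002 0.112] roll -0.0005 q6 0.9 F [-0.2 -0.3 -1.2]
```

```bash
python3 -m pendant '[[0,[0.002,0,0.03],0],[0,[0.002,0,0.06],0],[0,[0.002,0,0.08],0],[0,[0.002,0,0.095],0],[0,[0.002,0,0.105],0],[0,[0.002,0,0.115],0],[0,[0.002,0,0.12],0],[0,[0.002,0,0.12],0]]'
```

```text
time: 14.85
tool_pos: [0.5434, -0.23, 0.0152]
tool_rot: [-0.0, 0.998, 0.07, -0.0]
contact_force: [-0.1, 0.6, -2.1]
gripper_width: 0.402
grasp_force: 60.7
```

```bash
python3 -m pendant '[[0,[0,0,0.004],0],[0,[0,0,0.008],0],[0,[0,0,0.012],0],[0,[0,0,0.012],0]]'
```

```text
time: 15.25
tool_pos: [0.5436, -0.2301, 0.0144]
tool_rot: [0.0, 0.998, 0.07, -0.0]
contact_force: [-2.6, 1.1, 4.1]
gripper_width: 0.404
grasp_force: 61.3
```

```bash
python3 -m pendant '[[0.55,[0,0,0],0],[0.7,[0,0,0],0],[0.8,[0,0,0],0],[0.8,[0,0,0],0],[0.8,[0,0,-0.2],0],[0.8,[0,0,-0.4],0],[0.8,[0,0,-0.7],0],[1,[0,0,-0.95],0],[1,[0,0,-0.95],0],[1,[0,0,-0.95],0]]'; python3 -c "
from h import *
grab('wrist','w5');go(.642,.002,.16,16.5)"
```

```text
time: 16.25
tool_pos: [0.5439, -0.2303, 0.1286]
tool_rot: [0.001, 0.998, 0.07, 0.001]
contact_force: [-0.1, -0.0, -1.0]
gripper_width: 1.003
grasp_force: 0.0
t 16.3 tcp [ 0.543  -0.2298  0.127 ] head -81.95 shift [ 1.087 -1.797 -0.275] roll 0.4531 q6 0.9 F [ 0.5 -0.1  0.5]
```

View pics/w5.png

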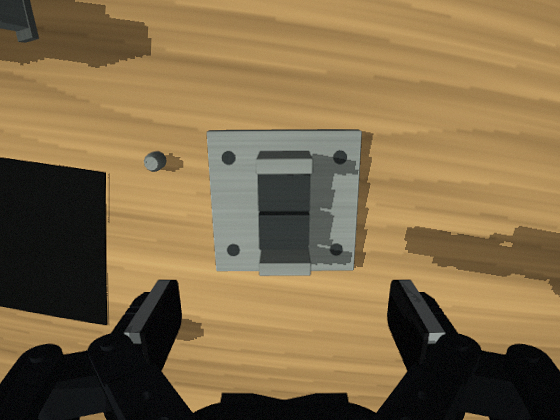

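The pad lies flat in the nest between both cheeks at about (258-310, 172-264), friction side up. I'll check its centring by numbers and move over the gauge.

```bash
python3 -m pendant '[[1,[0.15,-0.3,-0.15],0],[1,[0.35,-0.6,-0.3],0],[1,[0.55,-0.9,-0.4],0],[1,[0.55,-0.9,-0.5],0]]'; python3 -m pendant '[[1,[0.15,-0.3,0],-0.04],[1,[0.35,-0.6,0],-0.08],[1,[0.55,-0.9,0],-0.12],[1,[0.55,-0.9,0],-0.16],[1,[0.55,-0.9,0],-0.2],[1,[0.55,-0.9,0],-0.24],[1,[0.55,-0.9,0],-0.28],[1,[0.55,-0.9,0],-0.32],[1,[0.55,-0.9,0],-0.36],[1,[0.55,-0.9,0],-0.4]]'; python3 -m pendant '[[1,[0,0,0],-0.04],[1,[0,0,0],-0.08],[1,[0,0,0],-0.12],[1,[0,0,0],-0.147],[1,[0,0,0],-0.147],[1,[0,0,0],-0.147]]'; python3 - <<'E'
from h import *
grab('wrist','w6');go(.642,.002,.16,16.5)
f,st=load('w5');darkrect(f,st,.028,(250,165,318,264),thr=110)
hsv=cv2.cvtColor(f['img'],cv2.COLOR_RGB2HSV);m=((hsv[...,1]<70)&(hsv[...,2]>70)).astype(np.uint8)
far=[(c,np.flatnonzero(m[100:,c])[0]+99.5) for c in range(215,355)]
L=[(np.flatnonzero(m[r,180:])[0]+179.5,r) for r in range(140,260)]
Rr=[(np.flatnonzero(m[r,:400])[-1]+.5,r) for r in range(140,260)]
near=[(c,np.flatnonzero(m[:300,c])[-1]+.5) for c in list(range(222,250))+list(range(318,350))]
for n,e in(('far',far),('near',near),('L',L),('R',Rr)):
    P=ray(f,e,.01,st)[:,:2];u=np.array([np.cos(np.radians(8.15)),np.sin(np.radians(8.15))]);v=np.array([-u[1],u[0]])
    q=(P-[.5436,-.2301])*1000;print(n,np.median(q@u).round(1),np.median(q@v).round(1))
E
```

```text
time: 16.7
tool_pos: [0.594, -0.1095, 0.186]
tool_rot: [-0.001, 0.997, 0.073, -0.001]
contact_force: [0.4, -0.4, -0.3]
gripper_width: 0.999
grasp_force: 0.0
time: 17.7
tool_pos: [0.6427, 0.0017, 0.1852]
tool_rot: [-0.001, 0.764, 0.645, -0.001]
contact_force: [0.5, -0.2, -0.6]
gripper_width: 1.0
grasp_force: 0.0
time: 18.3
tool_pos: [0.6431, 0.002, 0.1861]
tool_rot: [-0.001, 0.599, 0.801, -0.001]
contact_force: [0.5, 0.6, -0.3]
gripper_width: 1.001
grasp_force: 0.0
t 18.35 tcp [0.6433 0.002  0.1865] head 16.41 shift [ 0.003 -0.01   0.221] roll -0.0005 q6 -0.4 F [ 0.1  0.3 -0.3]
rect centre [ 540.9 -234.1] size 72.6 42.5 long-axis ang 8.03 px [258 165] [317 263]
far 54.2 -1.0
near -55.0 -28.7
L 3.8 54.0
R 3.6 -55.4
```

View pics/w6.png

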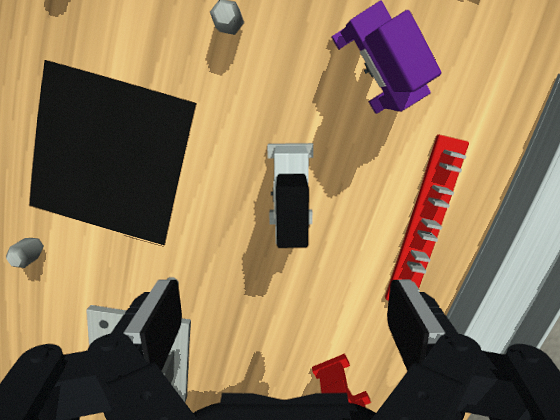

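The gauge's black grip is at about (277-308, 174-247) in the wrist view, its +y side face showing above roughly row 190. The purple one is at (400,60) and the red one at (335,380), both well clear.

```bash
python3 - <<'E'
from h import *
f,st=load('w6');g=f['img'].max(2)
print(g[166:254,292].tolist())
for r in(200,210,220,230,240):
    x=np.flatnonzero(g[r,262:325]<50)+262;a,b=x[0],x[-1];P=ray(f,[(a-.5,r),(b+.5,r)],.098,st);print(r,a,b,P[:,:2].round(4).tolist())
for r in(190,195,240,246.5):print(r,ray(f,(292,r),.098,st)[0].round(4))
E
```

```text
[209, 208, 207, 208, 207, 207, 215, 163, 32, 11, 14, 18, 11, 15, 17, 16, 14, 15, 15, 14, 19, 24, 25, 21, 23, 21, 21, 23, 23, 18, 22, 22, 26, 24, 21, 20, 22, 23, 22, 19, 20, 19, 24, 20, 21, 18, 22, 18, 24, 17, 20, 21, 22, 15, 20, 21, 19, 23, 23, 20, 24, 19, 19, 18, 20, 18, 23, 20, 24, 17, 22, 24, 21, 21, 20, 21, 21, 21, 25, 24, 16, 44, 112, 169, 182, 182, 203, 217]
200 276 308 [[0.6342, 0.0116], [0.6549, 0.0178]]
210 276 308 [[0.6361, 0.005], [0.657, 0.0112]]
220 277 307 [[0.6386, -0.0015], [0.6585, 0.0043]]
230 277 307 [[0.6406, -0.0084], [0.6606, -0.0025]]
240 277 307 [[0.6426, -0.0154], [0.6628, -0.0094]]
190 [0.6426 0.0212 0.098 ]
195 [0.6435 0.018  0.098 ]
240 [ 0.6527 -0.0124  0.098 ]
246.5 [ 0.6541 -0.017   0.098 ]
```

```bash
python3 -c "
from h import *
go(.648,.0032,.064,16.7)"; python3 -m pendant '[[1,[0,0.03,0],0],[1,[0,0.03,0.2],0],[1,[0,0.03,0.4],0],[1,[0,0.03,0.6],0],[1,[0,0.03,0.8],0],[1,[0,0.03,0.9],0],[1,[0,0.03,0.9],0]]'; python3 -c "
from h import *
go(.648,.0032,.064,16.7)"
```

```text
t 18.35 tcp [0.6433 0.002  0.1865] head 16.41 shift [-0.002  0.042  1.021] roll -0.0016 q6 -0.4 F [ 0.1  0.3 -0.3]
time: 19.05
tool_pos: [0.6458, 0.0035, 0.0772]
tool_rot: [-0.002, 0.598, 0.801, -0.001]
contact_force: [-0.5, 0.1, -0.4]
gripper_width: 0.998
grasp_force: 0.0
t 19.05 tcp [0.6458 0.0035 0.0772] head 16.5 shift [-0.008  0.017  0.11 ] roll -0.0011 q6 -0.4 F [-0.5  0.1 -0.4]
```

```bash
python3 -m pendant '[[1,[-0.005,0.017,0.06],0],[1,[-0.005,0.017,0.105],0],[0.6,[-0.005,0.017,0.11],0],[0.5,[-0.005,0.017,0.11],0],[0.42,[-0.005,0.017,0.11],0],[0.35,[-0.005,0.017,0.11],0],[0.3,[-0.005,0.017,0.11],0],[0,[-0.005,0.017,0.11],0],[0,[-0.005,0.017,0.11],0],[0,[-0.005,0.017,0.11],0]]';python3 -m pendant '[[0,[0,0,0],0],[0,[0,0,0],0]]'; python3 -c "
from h import *
go(.5433,-.2305,.2,8.15);go(.648,.0032,.064,16.7)"
```

```text
time: 20.05
tool_pos: [0.6495, 0.0033, 0.0669]
tool_rot: [0.0, 0.598, 0.801, -0.0]
contact_force: [-0.9, -0.3, 2.7]
gripper_width: 0.252
grasp_force: 59.0
time: 20.25
tool_pos: [0.6495, 0.0033, 0.0669]
tool_rot: [0.0, 0.598, 0.801, -0.0]
contact_force: [-3.1, -0.9, 4.5]
gripper_width: 0.247
grasp_force: 59.2
t 20.25 tcp [0.6495 0.0033 0.0669] head 16.51 shift [-1.617 -1.402 -1.109] roll 0.0465 q6 -0.4 F [-3.1 -0.9  4.5]
t 20.25 tcp [0.6495 0.0033 0.0669] head 16.51 shift [ 0.003 -0.012  0.024] roll -0.001 q6 -0.4 F [-3.1 -0.9  4.5]
```

```bash
python3 -m pendant '[[0,[0,0,-0.08],0],[0,[0,0,-0.2],0],[0,[0,0,-0.4],0],[0,[0,0,-0.6],0],[0,[0,0,-0.75],0],[0,[0,0,-0.8],0],[0,[0,0,-0.8],0]]';python3 -m pendant '[[0,[-0.15,-0.12,0],0],[0,[-0.4,-0.35,0],0.01],[0,[-0.65,-0.57,0],0.02],[0,[-0.8,-0.7,0],0.03],[0,[-0.8,-0.7,0],0.04],[0,[-0.8,-0.7,0],0.0465]]'; python3 -c "
from h import *
go(.5433,-.2307,.16,8.15)"
```

```text
time: 20.95
tool_pos: [0.6501, 0.0033, 0.1639]
tool_rot: [0.001, 0.598, 0.801, 0.001]
contact_force: [0.4, 0.2, -4.0]
gripper_width: 0.25
grasp_force: 59.1
time: 21.55
tool_pos: [0.5949, -0.113, 0.1606]
tool_rot: [-0.001, 0.656, 0.755, -0.001]
contact_force: [-0.3, -0.7, -3.7]
gripper_width: 0.25
grasp_force: 59.6
t 21.55 tcp [ 0.5949 -0.113   0.1606] head 8.0 shift [-0.912 -0.562  0.005] roll -0.0008 q6 -0.45 F [-0.3 -0.7 -3.7]
```

```bash
python3 -m pendant '[[0,[-0.15,-0.1,0],0],[0,[-0.4,-0.25,0],0],[0,[-0.65,-0.4,0],0],[0,[-0.85,-0.52,0],0],[0,[-0.912,-0.562,0],0],[0,[-0.912,-0.562,0],0],[0,[-0.912,-0.562,0],0],[0,[-0.912,-0.562,0],0]]'; python3 -c "
from h import *
go(.5433,-.2307,.1,8.15);grab('scene','s2');grab('wrist','w7')
a=cv2.imread('pics/s2.png')[120:260,190:350];b=cv2.imread('pics/w7.png')[60:420,80:480]
o=np.zeros((420,800,3),np.uint8);o[:350,:400]=cv2.resize(a,(400,350));o[:360,400:]=b;cv2.imwrite('pics/c7.png',o)"
```

```text
time: 22.35
tool_pos: [0.5454, -0.2291, 0.1622]
tool_rot: [-0.0, 0.655, 0.756, 0.0]
contact_force: [0.2, -0.2, -4.1]
gripper_width: 0.25
grasp_force: 59.8
t 22.35 tcp [ 0.5454 -0.2291  0.1622] head 8.23 shift [-0.011 -0.019  0.519] roll 0.0005 q6 -0.67 F [ 0.2 -0.2 -4.1]
```

View pics/c7.png

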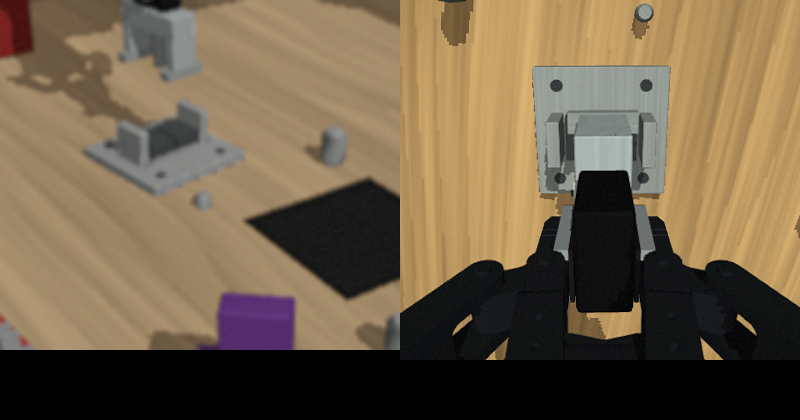

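The held gauge is upright over the nest. The nest and pad are clear below it, and the cheeks at (555,140) and (647,140) in the crop lie either side of the bridge. I'll lower in stages.

```bash
python3 -m pendant '[[0,[-0.011,-0.019,0.1],0],[0,[-0.011,-0.019,0.2],0],[0,[-0.011,-0.019,0.3],0],[0,[-0.011,-0.019,0.38],0],[0,[-0.011,-0.019,0.45],0],[0,[-0.011,-0.019,0.5],0],[0,[-0.011,-0.019,0.54],0],[0,[-0.011,-0.019,0.57],0],[0,[-0.011,-0.019,0.6],0],[0,[-0.011,-0.019,0.6],0]]'; python3 -c "
from h import *
go(.5433,-.2307,.0769,8.15)"
```

```text
time: 23.45
tool_pos: [0.543, -0.2321, 0.0905]
tool_rot: [0.0, 0.655, 0.756, -0.0]
contact_force: [-0.1, 0.1, -2.2]
gripper_width: 0.251
grasp_force: 59.9
t 23.45 tcp [ 0.543  -0.2321  0.0905] head 8.15 shift [0.012 0.004 0.113] roll -0.0 q6 -0.67 F [-0.1  0.1 -2.2]
```

```bash
python3 -m pendant '[[0,[0.01,0.003,0.02],0],[0,[0.01,0.003,0.04],0],[0,[0.01,0.003,0.06],0],[0,[0.01,0.003,0.075],0],[0,[0.01,0.003,0.085],0],[0,[0.01,0.003,0.095],0],[0,[0.01,0.003,0.1],0],[0,[0.01,0.003,0.1],0]]'
```

```text
time: 24.25
tool_pos: [0.5431, -0.2308, 0.0785]
tool_rot: [0.0, 0.655, 0.756, 0.0]
contact_force: [0.8, 0.1, -2.8]
gripper_width: 0.247
grasp_force: 60.0
```

```bash
python3 -m pendant '[[0,[0,0,0.004],0],[0,[0,0,0.008],0],[0,[0,0,0.012],0],[0,[0,0,0.012],0]]';  python3 -m pendant '[[0,[0,0,0.002],0],[0,[0,0,0.004],0],[0,[0,0,0.004],0]]'
```

```text
time: 24.65
tool_pos: [0.5431, -0.2308, 0.0771]
tool_rot: [0.0, 0.655, 0.756, 0.0]
contact_force: [0.2, -0.1, -2.0]
gripper_width: 0.245
grasp_force: 60.0
time: 24.95
tool_pos: [0.5431, -0.2308, 0.0769]
tool_rot: [0.0, 0.655, 0.756, 0.0]
contact_force: [-0.9, -0.4, 1.1]
gripper_width: 0.247
grasp_force: 60.3
```

Feet touch down at the expected height, so I release, retreat and look.

```bash
python3 -m pendant '[[0.3,[0,0,0],0],[0.4,[0,0,0],0],[0.6,[0,0,0],0],[0.8,[0,0,0],0],[0.8,[0,0,0],0],[0.8,[0,0,-0.2],0],[0.8,[0,0,-0.5],0],[0.8,[0,0,-0.8],0],[0.8,[0,0,-1],0],[0.8,[0,0,-1],0]]'; python3 -c "
from h import *
grab('scene','s3');grab('wrist','w8')
a=cv2.imread('pics/s3.png')[120:260,190:350];b=cv2.imread('pics/w8.png')[60:420,80:480]
o=np.zeros((420,800,3),np.uint8);o[:350,:400]=cv2.resize(a,(400,350));o[:360,400:]=b;cv2.imwrite('pics/c8.png',o)"
```

```text
time: 25.95
tool_pos: [0.5454, -0.2322, 0.2021]
tool_rot: [0.005, 0.655, 0.756, 0.001]
contact_force: [0.3, -0.1, -0.1]
gripper_width: 0.801
grasp_force: 0.0
```

View pics/c8.png

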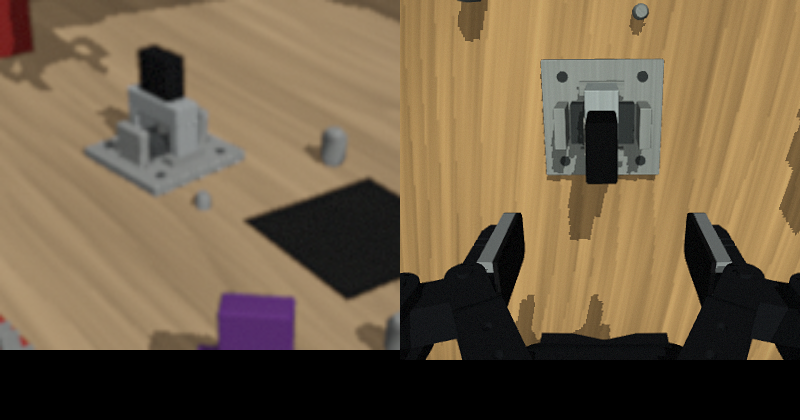

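The gauge stands upright and centred over the pad, between the cheeks at (560,125) and (643,125) in the crop, and the gripper is clear. I'm handing the job in.

```bash
python3 -m pendant '[[0.8,[0,0,0],0],[0.8,[0,0,0],0],[0.8,[0,0,0],0]]' >/dev/null; python3 -c "
from plant import manip
print(manip.job_done())"
```

```text
the job is handed in; nothing more can be done
None
```

I handed the job in at about 26 s, but it returned no verdict: by the last pictures the pad lies friction face up in the nest, and the gauge stands released and upright over it with the gripper clear; the foot reading itself could not be read.

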